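# Sweep the clay scraps off the plaster slab into the scrap tray

### The arm

A 6-joint arm with a two-finger parallel gripper is mounted at the origin on the work surface. World frame = base frame: x ahead of the robot, y to its left, z up, the work surface at z = 0. Lengths are in mm, angles in rad, forces in N, time in s.
With the tool pointing down it reaches from about 275 to 1000 mm from the base axis. Payload 8.4 kg.
Tool frame: the origin (TCP) lies on the centre line of the jaws, within the pads' length; the fingertips stand 14 mm ahead of it and the grasp point (between the pads) lies 5 mm behind it; z points along the fingers, y is the line along which they close (so a half turn about z gives the same grasp; the last joint's range is limited). The gripper opens to 85 mm and grips with 20 to 120 N. Pads are 22 mm wide; open, the fingers measure 114 mm over their backs; the gripper's body (76 mm by 85 mm) begins 54 mm behind the grasp point. The pads swing forward as they close: fully open they stand 13 mm farther back than shut.
Start: joints at [1.151, 0.353, 1.633, -0, 1.155, -0.002], TCP at [253.593, 571.243, 245.281] pointing down, gripper open.
Joint ranges: [-2.63, 2.63], [-0.92, 2.1], [0.06, 2.66], [-1.3, 4.44], [0, 2.69], [-3.02, 3.02]. Speed limits (rad/s): [2.22, 2.22, 2.79, 3.14, 3.14, 3.14].

### API

Orientations are given as [roll, pitch, yaw] about the fixed x, y, z axes, in that order (R = Rz(yaw) Ry(pitch) Rx(roll)).
In Python, from rig import r gives the robot as it stands.
- The arm moves only by the tool step_arm, never from a script. Its argument "plan" is text: rows parted by semicolons, each of 7 numbers parted by spaces: the turn, a rotation vector about the world's x, y, z in degrees, then the shift along the world's x, y, z in mm, then the closure in counts, from 0 (fully open) to 255 (shut). In form: rx ry rz x y z hand; .... A call has 1 to 8 rows; each row is the pose to reach, as a shift and turn from the pose commanded when the call began; what a row does not reach only later rows make up. A row lasts 1/10 s, in which the tool goes at most 50 mm and 8.59 degrees, less where a joint would pass 70% of its speed; a pose out of reach is approached as far as the arm can. A call with a gripper value outside its range is refused whole. The fingers move at their own pace and stop on an object; "force" is the grip in N (left out, the last holds). Time passes only in rows, so rows that repeat a pose let the fingers close. It gives the time, the measured TCP pose, the force, the opening and the grip force at its end, in the units of the state.
- r.sense(): the state, without advancing time (a new reading comes with each control period).
- r.grab_frame(name): name is "side" or "top"; returns (picture, depth): 480x640x3 uint8, red, green, blue; 480x640 float32, mm along the optical axis (not along the pixel's ray), 0 where there is no reading.
- r.get_calibration(name): a dict with "K" (3x3 intrinsics, pixels), "world_from_camera" (4x4, takes a point from camera to world coordinates). Camera axes: x right, y down, z forward; pixel columns grow to the right and rows downward; lengths in mm; the calibration is good to about 2 mm. A picture is of the moment at which its call begins. get_calibration takes no time and is no camera call.
- r.sign_off(): hands the job in; it is judged then, once.
The state is a dict: "clock": time; "qpos": joint angles; "qvel": joint speeds; "joint_efforts": joint torques, N m; "eef_pos": TCP position; "tcp_rot": TCP orientation; "contact_force": force on the tool from outside, world axes, zero at the start; "wrist_torque": the same for the moment, N m; "opening": opening from 0.0 (shut) to 1.0 (fully open); "grasp_force": force on a finger pad.
Only numpy, scipy, OpenCV 4.12 (cv2) and the standard library are available. Lean on these libraries where they do the work, as an engineer would, in place of code of your own. Each camera call takes 0.05 s, during which the arm holds its last target. There are 200 camera calls.

### The job

Four torn scraps of clay lie on the white plaster slab: sweep all four along the slab and over its edge into the shallow white tray that stands against it, pushing them with the fingertips and never picking one up. Leave the round flower rosette where it is drying on the slab, do not disturb the pot, the mould or the tub, and do not shove the tray away.

Things in the scene. Friction and masses are not known exactly. Their poses are not given: they have to be found in the camera images.
- slab: White plaster work slab, 240 mm (x) by 220 mm (y) by 45 mm thick with rounded edges, lying flat on the table and too heavy to shift. Origin: centre of its underside, so its top is 45 mm above it. The scraps and the rosette lie on its top.
- tray: Shallow white plastic scrap tray, open on top, 270 mm (x) by 150 mm (y) by 36 mm high, walls and floor 4 mm, loose, 0.6 kg. It stands on the table along one of the slab's two long sides (+y or -y side of the slab, either may be drawn), its long side 1 to 6 mm from the slab's and parallel to it; its rim is 9 mm below the slab's top and it is longer than the slab at both ends. Origin: centre of its underside.
- scrap1: Scrap 1, one of four torn scraps of stiff clay: an irregular five-sided lump with flat top and bottom, 35 to 43 mm across and 15 mm thick, 20 to 40 g, lying loose and flat on the slab. Origin: the scrap's centre, half-way up. z points up as it lies at the start.
- scrap2: Scrap 2, one of four torn scraps of stiff clay: an irregular five-sided lump with flat top and bottom, 32 to 44 mm across and 13 mm thick, 20 to 40 g, lying loose and flat on the slab. Origin: the scrap's centre, half-way up. z points up as it lies at the start.
- scrap3: Scrap 3, one of four torn scraps of stiff clay: an irregular five-sided lump with flat top and bottom, 34 to 44 mm across and 17 mm thick, 20 to 40 g, lying loose and flat on the slab. Origin: the scrap's centre, half-way up. z points up as it lies at the start.
- scrap4: Scrap 4, one of four torn scraps of stiff clay: an irregular five-sided lump with flat top and bottom, 34 to 41 mm across and 14 mm thick, 20 to 40 g, lying loose and flat on the slab. Origin: the scrap's centre, half-way up. z points up as it lies at the start.
- rosette: A finished clay rosette (sprig ornament) of the same clay as the scraps, drying on the slab among them: a neat round flower with eight petals, 39 mm across, 6 mm thick at the rim, 12 mm at the middle, loose. Measured along the slab's x its centre is at least 42 mm from that of any scrap, so no straight way along the slab's y from a scrap to the tray crosses it. To be left alone. Origin: its centre, 3 mm above its underside.
- pot: A finished upright clay cylinder with a lid and a rosette on its side, 92 mm across and 175 mm tall, loose on the table beside the slab on the side away from the tray. To be left alone. Origin: centre of its underside.
- mould: Plaster press mould, a white block 70 by 70 by 28 mm with a rosette hollow in its top, loose on the table beyond the slab. To be left alone. Origin: centre of its underside.
- tub: Small white plastic tub with a grey lid, 89 mm across and 64 mm tall, loose on the table beyond the slab. To be left alone. Origin: centre of its underside.
Mind the look-alikes: they are no part of the job. What is shaped like the scrap1 but blue or green is not meant.

How it is judged:
By the outcome, as a careful person would: the job done as asked, in the order asked, and still so for the second after the job is handed in, with the robot touching nothing.
It also fails if it takes over 64 s, if anything falls off the work surface, if the arm or the gripper's body presses on something with over 40 N, if the wrist force passes 120 N, or if a joint passes its speed limit or range.

## Working session

There is one attempt and no reset: what is moved stays moved. The work goes in short steps, Python scripts to look and compute and a tool call to move; the robot and the scene stay as the last step left them, time stands still between calls to the robot, and variables do not carry over. Pictures are saved under pics/ and viewed, at most 10 in all, crops included, and the job is handed in when it is done.

Besides the shell and the picture viewer there is one more tool, called after "Emit:" in YAML: its name, and indented under it one key for each argument. step_arm: Moves the arm, as the interface text tells. Its arguments: {"type":"object","properties":{"plan":{"type":"string"},"force":{"type":"number"}},"required":["plan"]}

```bash
mkdir -p pics
cat > h.py <<'E'
from rig import r
import numpy as np, cv2
def cloud(n):
    im,d=r.grab_frame(n); c=r.get_calibration(n); K=np.array(c["K"]); T=np.array(c["world_from_camera"])
    v,u=np.mgrid[0:480,0:640]
    P=np.stack([(u-K[0,2])/K[0,0]*d,(v-K[1,2])/K[1,1]*d,d],-1)@T[:3,:3].T+T[:3,3]
    P[d==0]=np.nan
    return im,P
E
python3 - <<'E'
from h import *
s=r.sense(); print(s)
for n in("top","side"):
    im,P=cloud(n); cv2.imwrite(f"pics/{n}0.png",im[:,:,::-1]); np.save(f"{n}0.npy",P)
    print(np.array(r.get_calibration(n)["world_from_camera"]).round(2))
E
```

```text
{'clock': 0.0, 'qpos': array([ 1.15060732e+00,  3.53683563e-01,  1.63412213e+00, -1.86765833e-05,
        1.15518685e+00, -2.41315769e-03]), 'qvel': array([-7.73416943e-04,  4.60929175e-04, -5.84002789e-06, -1.40569044e-03,
       -4.98678044e-04, -1.16139621e-03]), 'joint_efforts': array([ 6.53367060e-04, -6.05246472e+01, -3.42065620e+01,  1.43457351e-04,
        9.15819575e-03,  3.80332301e-05]), 'eef_pos': array([253.41059873, 570.8320998 , 244.54467778]), 'tcp_rot': array([-3.14019273e+00,  1.36978827e-05,  2.72382437e+00]), 'contact_force': array([-0.36814244, -0.0305519 , -0.07991827]), 'wrist_torque': array([0.02927468, 0.01162158, 0.03564061]), 'grasp_force': 0.0, 'opening': 1.001851227922391}
[[-3.0000e-02 -9.9000e-01  1.2000e-01  5.4122e+02]
 [-1.0000e+00  3.0000e-02  3.0000e-02 -5.1830e+01]
 [-3.0000e-02 -1.2000e-01 -9.9000e-01  9.0475e+02]
 [ 0.0000e+00  0.0000e+00  0.0000e+00  1.0000e+00]]
[[-9.6000e-01 -2.1000e-01  2.1000e-01  4.7737e+02]
 [-2.9000e-01  6.4000e-01 -7.1000e-01  5.7852e+02]
 [ 1.0000e-02 -7.4000e-01 -6.8000e-01  6.5652e+02]
 [ 0.0000e+00  0.0000e+00  0.0000e+00  1.0000e+00]]
```

View pics/top0.png

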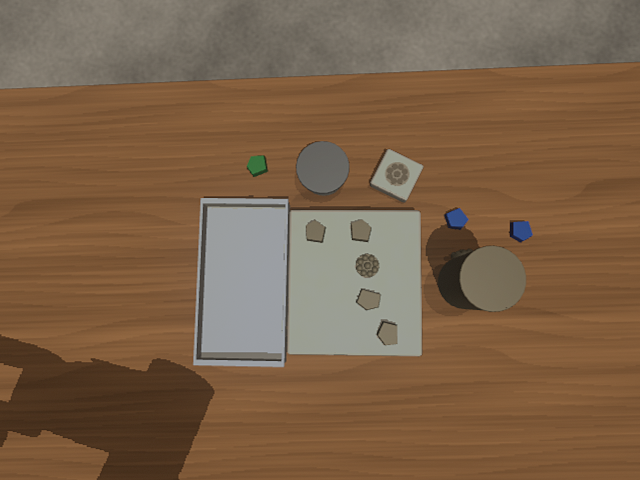

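View pics/side0.png

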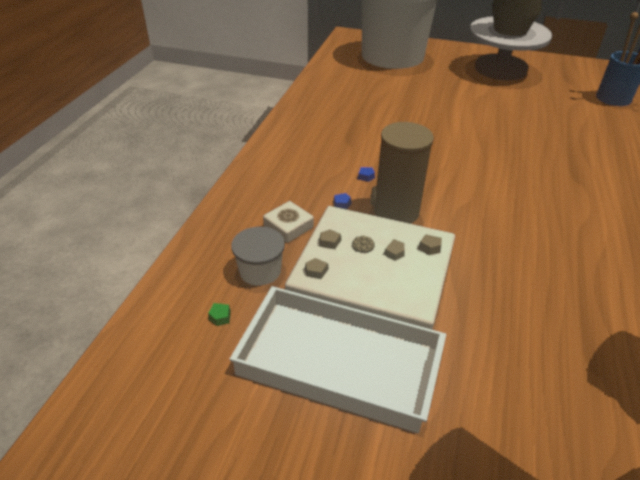

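The top view shows the tray (195–288, 198–366) on the slab's +y side. Four grey-brown scraps lie on the slab at (316,231), (361,231), (369,299) and (388,333), with the eight-petalled rosette at (367,265). The green (257,165) and blue (456,218), (520,230) lumps lie on the table, so they are not meant. The pot is at (490,278). The side view agrees.

Run:
```python
from h import *
P=np.load("top0.npy"); im=cv2.imread("pics/top0.png")
cv2.imwrite("pics/crop0.png",cv2.resize(im[195:370,190:430],None,fx=3,fy=3,interpolation=2))
m=np.zeros((480,640),np.uint8); m[214:350,294:417]=(im[214:350,294:417].min(-1)<120)
n,l,st,c=cv2.connectedComponentsWithStats(m)
for i in range(1,n):
    if st[i,4]<60: continue
    p=P[l==i]; print(c[i].round(),st[i,4],np.nanmedian(p,0).round(1),np.nanmin(p,0).round(),np.nanmax(p,0).round())
for n,(a,b,cc,d) in dict(slab=(212,352,292,418),pot=(255,300,470,515),tub=(150,185,305,340),mould=(160,190,380,415),tray=(215,345,210,280)).items():
    p=P[a:b,cc:d].reshape(-1,3); print(n,np.nanmedian(p,0).round(),np.nanmin(p,0).round(),np.nanmax(p,0).round())
for uv in [(289,212),(420,212),(289,353),(420,353),(203,200),(287,200),(285,364),(196,364)]: print(uv,P[uv[1],uv[0]].round())
```

```text
[315. 231.] 375 [654.3 -13.   57.9] [637. -30.  41.] [677.   3.  62.]
[360. 230.] 402 [653.4 -86.9  58.7] [ 636. -106.   40.] [675. -71.  63.]
[367. 265.] 460 [596.2 -96.1  52.1] [ 577. -116.   42.] [617. -77.  58.]
[368. 299.] 412 [541.4 -95.6  56.7] [ 524. -116.   42.] [560. -76.  61.]
[387. 332.] 435 [ 488.1 -123.8   60.7] [ 467. -140.   42.] [ 508. -107.   66.]
slab [571. -75.  45.] [ 456. -183.   39.] [690.  30.  66.]
pot [ 567. -262.  174.] [ 536. -295.  170.] [ 598. -230.  179.]
tub [760. -28.  63.] [731. -57.  59.] [791.   1.  69.]
mould [ 752. -155.   27.] [ 725. -189.   -2.] [ 786. -125.   32.]
tray [581. 114.   3.] [469.  52.  -3.] [697. 176.  11.]
(289, 212) [696.  34.  12.]
(420, 212) [ 683. -189.   42.]
(289, 353) [458.  35.  44.]
(420, 353) [ 452. -177.   41.]
(203, 200) [717. 178.  36.]
(287, 200) [712.  34.  35.]
(285, 364) [435.  47.  -1.]
(196, 364) [443. 190.  35.]
```

View pics/crop0.png

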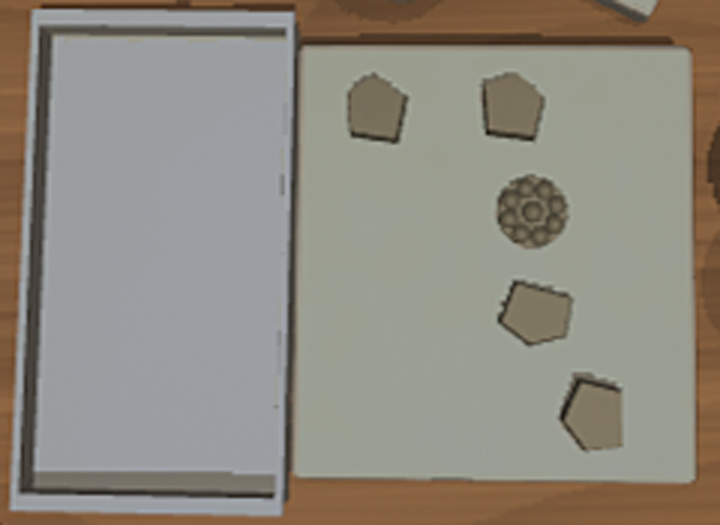

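Scraps are at (654,-13), (653,-87), (541,-96) and (488,-124), and the rosette is at (596,-96). The slab's edge is at y≈34. The four brown scraps on the slab fit the description; the blue and green lumps don't. I'll start with the (654,-13) scrap, approaching from behind with the fingers nearly shut and spread along x.

Emit:
step_arm:
  plan: "0 0 -8 50 -78 0 230; 0 0 -16 75 -116 0 230; 0 0 -24 100 -155 0 230; 0 0 -32 125 -194 0 230; 0 0 -40 150 -233 0 230; 0 0 -48 175 -272 0 230; 0 0 -56 200 -311 0 230; 0 0 -64 225 -350 0 230"

```text
clock: 0.9
eef_pos: [470.5, 232.9, 245.2]
tcp_rot: [-3.141, 0.0, 1.601]
contact_force: [1.8, 1.4, 1.0]
opening: 0.096
grasp_force: 0.0
```

Emit:
step_arm:
  plan: "0 0 -2 175 -271 -45 230; 0 0 -2 175 -271 -45 230; 0 0 -2 175 -271 -45 230; 0 0 -2 175 -271 -45 230; 0 0 -2 175 -271 -45 230; 0 0 -2 175 -271 -45 230; 0 0 -2 175 -271 -45 230; 0 0 -2 175 -271 -45 230"

```text
clock: 1.7
eef_pos: [645.9, -39.4, 199.0]
tcp_rot: [-3.141, 0.001, 1.569]
contact_force: [-0.8, -0.3, -0.1]
opening: 0.098
grasp_force: 0.0
```

Emit:
step_arm:
  plan: "0 0 0 8 -11 -30 230; 0 0 0 8 -11 -70 230; 0 0 0 8 -11 -100 230; 0 0 0 8 -11 -115 230; 0 0 0 8 -11 -125 230; 0 0 0 8 -11 -130 230; 0 0 0 8 -11 -133 230; 0 0 0 8 -11 -133 230"

```text
clock: 2.5
eef_pos: [653.5, -47.1, 68.1]
tcp_rot: [3.14, 0.0, 1.572]
contact_force: [0.0, 0.1, 0.4]
opening: 0.096
grasp_force: 0.0
```

Run:
```python
from h import *
im,P=cloud("side"); cv2.imwrite("pics/s1.png",cv2.resize(im[180:340,230:470,::-1],None,fx=3,fy=3,interpolation=2)); print(r.sense()["eef_pos"],r.sense()["contact_force"])
```

```text
[653.52872864 -47.16373216  68.2850491 ] [ 0.29490775  0.62612924 -0.31475181]
```

View pics/s1.png

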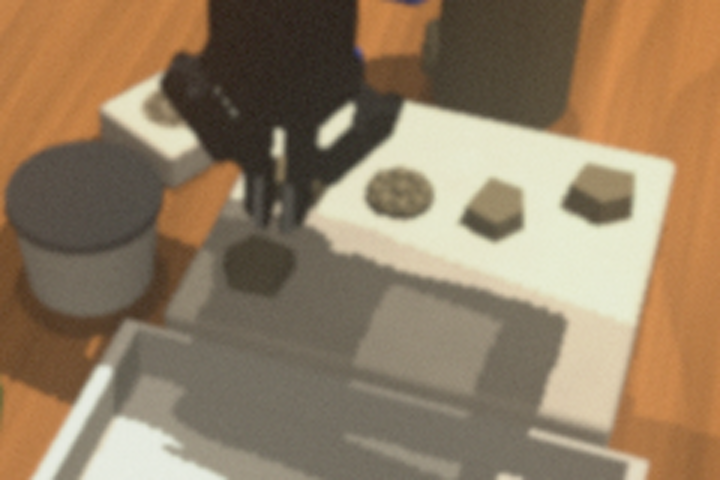

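The side crop shows the fingertips just behind the first scrap (260,265 in the crop), clear of the scrap behind and of the rosette. Next I lower slightly and push.

Emit:
step_arm:
  plan: "0 0 0 0 0 -4 230; 0 0 0 0 8 -4 230; 0 0 0 0 16 -4 230; 0 0 0 0 26 -4 230; 0 0 0 0 36 -4 230; 0 0 0 0 46 -4 230; 0 0 0 0 56 -4 230; 0 0 0 0 66 -4 230"

```text
clock: 3.35
eef_pos: [652.9, 19.9, 63.3]
tcp_rot: [3.142, -0.0, 1.572]
contact_force: [1.0, -0.4, 0.7]
opening: 0.096
grasp_force: 0.0
```

Emit:
step_arm:
  plan: "0 0 0 0 10 0 230; 0 0 0 0 20 0 230; 0 0 0 0 30 0 230; 0 0 0 0 40 0 230; 0 0 0 0 50 0 230; 0 0 0 0 60 0 230; 0 0 0 0 70 0 230; 0 0 0 0 70 0 230"

```text
clock: 4.15
eef_pos: [652.9, 90.2, 63.3]
tcp_rot: [3.142, -0.0, 1.573]
contact_force: [-0.2, 0.1, 0.4]
opening: 0.096
grasp_force: 0.0
```

Emit:
step_arm:
  plan: "0 0 0 0 0 20 230; 0 0 0 0 0 50 230; 0 0 0 0 0 70 230; 0 0 0 0 -40 70 230; 0 0 0 0 -90 70 230; 0 0 0 0 -140 70 230; 0 0 0 0 -190 70 230; 0 0 0 0 -210 70 230"

```text
clock: 4.95
eef_pos: [652.6, -125.6, 133.4]
tcp_rot: [3.141, 0.001, 1.569]
contact_force: [0.5, 0.6, 0.7]
opening: 0.098
grasp_force: 0.0
```

Run:
```python
from h import *
im,P=cloud("side"); cv2.imwrite("pics/s2.png",cv2.resize(im[150:420,200:470,::-1],None,fx=2.2,fy=2.2,interpolation=2)); print(r.sense()["eef_pos"],r.sense()["contact_force"])
```

```text
[ 652.63012305 -126.85570431  133.38125958] [-0.34973282 -1.54227597  0.14460298]
```

View pics/s2.png

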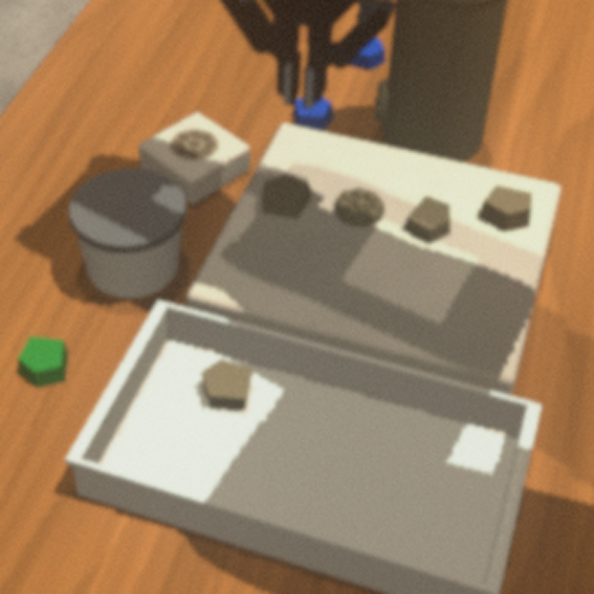

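The first scrap lies flat in the tray (228,385 in the crop) and nothing else has moved. Next is the (653,-87) scrap.

Emit:
step_arm:
  plan: "0 0 0 0 -2 -30 230; 0 0 0 0 -2 -55 230; 0 0 0 0 -2 -65 230; 0 0 0 0 -2 -70 230; 0 0 0 0 4 -70 230; 0 0 0 0 10 -70 230; 0 0 0 0 18 -70 230; 0 0 0 0 28 -70 230"

```text
clock: 5.8
eef_pos: [653.5, -92.4, 64.2]
tcp_rot: [3.14, 0.0, 1.572]
contact_force: [-0.1, -1.2, -0.4]
opening: 0.099
grasp_force: 0.2
```

Emit:
step_arm:
  plan: "0 0 0 0 10 0 230; 0 0 0 0 20 0 230; 0 0 0 0 30 0 230; 0 0 0 0 40 0 230; 0 0 0 0 50 0 230; 0 0 0 0 60 0 230; 0 0 0 0 70 0 230; 0 0 0 0 80 0 230"

```text
clock: 6.6
eef_pos: [652.9, -12.4, 63.3]
tcp_rot: [-3.142, 0.0, 1.572]
contact_force: [-0.1, 0.1, -0.0]
opening: 0.096
grasp_force: 0.2
```

Emit:
step_arm:
  plan: "0 0 0 0 10 0 230; 0 0 0 0 20 0 230; 0 0 0 0 30 0 230; 0 0 0 0 40 0 230; 0 0 0 0 50 0 230; 0 0 0 0 60 0 230; 0 0 0 0 70 0 230; 0 0 0 0 80 0 230"

```text
clock: 7.4
eef_pos: [652.9, 67.6, 63.3]
tcp_rot: [3.142, -0.0, 1.572]
contact_force: [-0.2, -0.1, -0.1]
opening: 0.099
grasp_force: 0.0
```

Emit:
step_arm:
  plan: "0 0 0 0 10 0 230; 0 0 0 0 20 0 230; 0 0 0 0 20 30 230; 0 0 0 0 20 60 230; 0 0 0 -20 0 90 230; 0 0 0 -50 -40 90 230; 0 0 0 -80 -80 90 230; 0 0 0 -111 -120 90 230"

```text
clock: 8.2
eef_pos: [541.3, -53.4, 153.7]
tcp_rot: [3.141, 0.0, 1.573]
contact_force: [0.6, -0.5, -0.4]
opening: 0.099
grasp_force: 0.0
```

Run:
```python
from h import *
im,P=cloud("side"); cv2.imwrite("pics/s3.png",cv2.resize(im[150:420,200:470,::-1],None,fx=2.2,fy=2.2,interpolation=2)); print(r.sense()["eef_pos"],r.sense()["contact_force"])
```

```text
[535.89566035 -57.77791263 152.86991118] [-5.00295404 -4.82192949 -1.14336621]
```

View pics/s3.png

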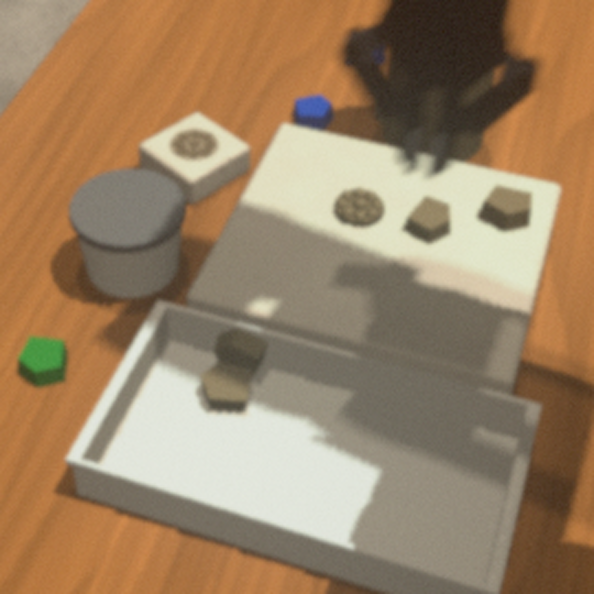

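The second scrap is in the tray, resting against the first (240,348 in the crop). The slab still holds the rosette and two scraps. Next I move behind the (541,-96) scrap.

Emit:
step_arm:
  plan: "0 0 0 5 -30 0 230; 0 0 0 5 -60 0 230; 0 0 0 5 -80 0 230; 0 0 0 5 -80 0 230; 0 0 0 5 -80 0 230"

```text
clock: 8.75
eef_pos: [547.3, -132.5, 153.2]
tcp_rot: [-3.141, -0.0, 1.571]
contact_force: [-0.6, 0.6, 0.2]
opening: 0.095
grasp_force: 0.0
```

Emit:
step_arm:
  plan: "0 0 0 -6 -5 -20 230; 0 0 0 -6 -5 -50 230; 0 0 0 -6 -5 -75 230; 0 0 0 -6 -5 -85 230; 0 0 0 -6 -5 -89 230; 0 0 0 -6 -5 -89 230; 0 0 0 -6 3 -89 230; 0 0 0 -6 11 -89 230"

```text
clock: 9.55
eef_pos: [542.0, -121.3, 65.3]
tcp_rot: [3.14, 0.0, 1.571]
contact_force: [-0.2, -0.4, 0.5]
opening: 0.095
grasp_force: 0.1
```

Emit:
step_arm:
  plan: "0 0 0 0 8 0 230; 0 0 0 0 17 0 230; 0 0 0 0 27 0 230; 0 0 0 0 37 0 230; 0 0 0 0 47 0 230; 0 0 0 0 57 0 230; 0 0 0 0 67 0 230; 0 0 0 0 77 0 230"

```text
clock: 10.35
eef_pos: [541.3, -43.9, 64.3]
tcp_rot: [3.142, 0.0, 1.572]
contact_force: [0.5, -1.0, -0.2]
opening: 0.095
grasp_force: 0.3
```

Emit:
step_arm:
  plan: "0 0 0 0 10 0 230; 0 0 0 0 20 0 230; 0 0 0 0 30 0 230; 0 0 0 0 40 0 230; 0 0 0 0 50 0 230; 0 0 0 0 60 0 230; 0 0 0 0 70 0 230; 0 0 0 0 80 0 230"

```text
clock: 11.15
eef_pos: [541.2, 36.1, 64.2]
tcp_rot: [-3.141, -0.0, 1.572]
contact_force: [-0.2, 0.1, -0.2]
opening: 0.097
grasp_force: 0.0
```

Emit:
step_arm:
  plan: "0 0 0 0 10 0 230; 0 0 0 0 20 0 230; 0 0 0 0 30 0 230; 0 0 0 0 40 0 230; 0 0 0 0 40 0 230; 0 0 0 0 40 30 230; 0 0 0 0 40 60 230; 0 0 0 0 40 90 230"

```text
clock: 11.95
eef_pos: [541.0, 75.1, 155.1]
tcp_rot: [-3.141, 0.0, 1.572]
contact_force: [1.3, 0.3, 0.2]
opening: 0.097
grasp_force: 0.0
```

Emit:
step_arm:
  plan: "0 0 0 -10 -40 0 230; 0 0 0 -20 -80 0 230; 0 0 0 -30 -120 0 230; 0 0 0 -40 -160 0 230; 0 0 0 -53 -200 0 230; 0 0 0 -53 -230 0 230; 0 0 0 -53 -240 0 230; 0 0 0 -53 -240 0 230"

```text
clock: 12.75
eef_pos: [488.3, -165.8, 154.3]
tcp_rot: [3.141, 0.0, 1.57]
contact_force: [1.0, 0.8, 0.0]
opening: 0.102
grasp_force: 0.0
```

Run:
```python
from h import *
im,P=cloud("side"); cv2.imwrite("pics/s4.png",cv2.resize(im[150:420,200:470,::-1],None,fx=2.2,fy=2.2,interpolation=2)); print(r.sense()["eef_pos"],r.sense()["contact_force"])
```

```text
[ 488.24847172 -164.70005721  154.18430187] [ 0.02845751  0.55081461 -0.16643355]
```

View pics/s4.png

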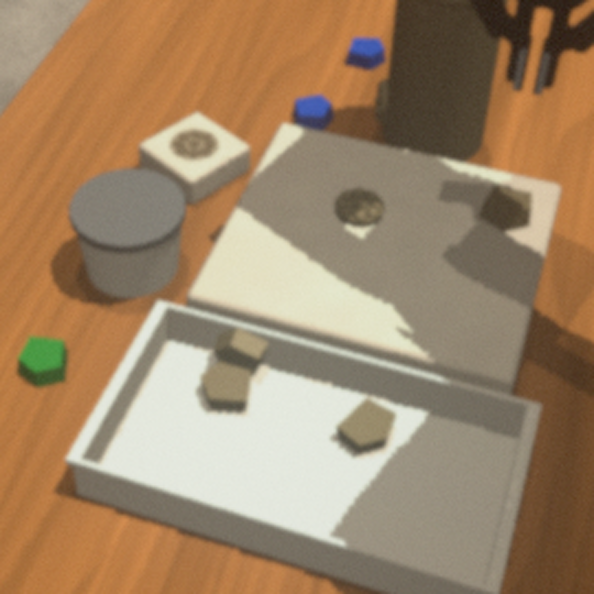

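The third scrap lies in the tray (367,425 in the crop). Only the (488,-124) scrap and the rosette remain on the slab. I'll push the last scrap the same way.

Emit:
step_arm:
  plan: "0 0 0 0 0 -20 230; 0 0 0 0 0 -50 230; 0 0 0 0 0 -75 230; 0 0 0 0 0 -85 230; 0 0 0 0 0 -90 230; 0 0 0 0 0 -90 230; 0 0 0 0 8 -90 230; 0 0 0 0 16 -90 230"

```text
clock: 13.6
eef_pos: [488.9, -148.3, 65.2]
tcp_rot: [3.14, 0.0, 1.571]
contact_force: [0.2, -0.3, 0.6]
opening: 0.101
grasp_force: 0.1
```

Emit:
step_arm:
  plan: "0 0 0 0 8 0 230; 0 0 0 0 17 0 230; 0 0 0 0 27 0 230; 0 0 0 0 37 0 230; 0 0 0 0 47 0 230; 0 0 0 0 57 0 230; 0 0 0 0 67 0 230; 0 0 0 0 77 0 230"

```text
clock: 14.4
eef_pos: [488.3, -70.9, 64.3]
tcp_rot: [-3.142, -0.0, 1.572]
contact_force: [0.0, -0.3, 1.5]
opening: 0.098
grasp_force: 0.2
```

Emit:
step_arm:
  plan: "0 0 0 0 10 0 230; 0 0 0 0 20 0 230; 0 0 0 0 30 0 230; 0 0 0 0 40 0 230; 0 0 0 0 50 0 230; 0 0 0 0 60 0 230; 0 0 0 0 70 0 230; 0 0 0 0 80 0 230"

```text
clock: 15.2
eef_pos: [488.3, 9.1, 64.3]
tcp_rot: [-3.142, -0.0, 1.572]
contact_force: [0.0, -0.9, -0.7]
opening: 0.099
grasp_force: 0.1
```

Emit:
step_arm:
  plan: "0 0 0 0 10 0 230; 0 0 0 0 20 0 230; 0 0 0 0 30 0 230; 0 0 0 0 40 0 230; 0 0 0 0 50 0 230; 0 0 0 0 60 0 230; 0 0 0 0 70 0 230; 0 0 0 0 70 0 230"

```text
clock: 16.0
eef_pos: [488.4, 79.4, 64.3]
tcp_rot: [3.141, -0.0, 1.573]
contact_force: [0.2, -0.5, -0.1]
opening: 0.098
grasp_force: 0.0
```

Emit:
step_arm:
  plan: "0 0 0 0 0 40 230; 0 0 0 0 0 80 230; 0 0 0 0 0 120 230; 0 0 0 -30 30 150 230; 0 0 0 -60 60 180 230; 0 0 0 -90 90 180 230; 0 0 0 -110 120 180 230; 0 0 0 -110 120 180 230"

```text
clock: 16.8
eef_pos: [376.2, 200.4, 244.7]
tcp_rot: [3.141, -0.001, 1.575]
contact_force: [0.9, -0.8, 0.7]
opening: 0.1
grasp_force: 0.0
```

Run:
```python
from h import *
im,P=cloud("side"); im2,P2=cloud("top"); a=cv2.resize(im[150:420,200:470,::-1],(400,400)); b=cv2.resize(im2[130:370,190:430,::-1],(400,400))
cv2.imwrite("pics/s5.png",np.hstack([a,b])); print(r.sense()["eef_pos"],r.sense()["contact_force"])
for uv in [(203,200),(287,200)]: print(P2[uv[1],uv[0]].round())
```

```text
[378.01893028 198.57533337 244.41940126] [-0.48003122 -0.3257393   0.26819945]
[718. 179.  34.]
[712.  34.  35.]
```

View pics/s5.png

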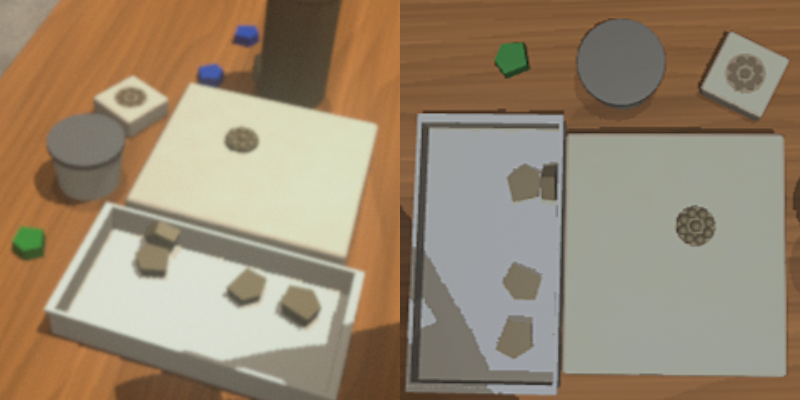

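All four scraps are in the tray, and the rosette, tub, mould and tray have not moved. The second scrap stands on edge between the wall and the first scrap (550,182 in the picture), so I'll check its height.

Run:
```python
from h import *
im,P=cloud("top")
m=(im.max(-1)<140)&(P[...,1]<85)&(P[...,1]>36)&(P[...,0]>615)&(P[...,0]<690)&(P[...,2]>8)
q=P[m]; print(len(q))
for a,b in((36,45),(45,50),(50,55),(55,60),(60,70),(70,85)):
    s=q[(q[:,1]>=a)&(q[:,1]<b)]
    if len(s): print(a,len(s),np.percentile(s,[5,50,95],axis=0).round().tolist())
```

```text
493
36 89 [[619.0, 36.0, 14.0], [639.0, 42.0, 29.0], [662.0, 45.0, 36.0]]
45 61 [[631.0, 46.0, 26.0], [646.0, 48.0, 33.0], [663.0, 50.0, 37.0]]
50 59 [[631.0, 51.0, 24.0], [647.0, 53.0, 31.0], [663.0, 55.0, 36.0]]
55 25 [[632.0, 55.0, 24.0], [646.0, 56.0, 30.0], [663.0, 57.0, 36.0]]
60 82 [[635.0, 61.0, 15.0], [648.0, 65.0, 18.0], [661.0, 69.0, 20.0]]
70 177 [[633.0, 70.0, 15.0], [649.0, 77.0, 17.0], [664.0, 84.0, 20.0]]
```

The second scrap reaches no higher than the rim (about 36 mm). It is wholly inside the tray and held between the wall and the first scrap, so I'm handing in.

```bash
python3 -c "
from rig import r
print(r.sign_off())"
```

```text
the job is handed in; nothing more can be done
None
```

I swept all four scraps into the tray and handed the job in at about 17 s; scrap 2 stands on edge inside, level with the rim, and the final pictures show the rosette, tray, pot, mould and tub undisturbed.

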